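# Unsnap the blue lid of a stamp box in a clay studio

### The job

Open the white stamp box that has the blue lid: press its two yellow snap tabs in towards each other, lift the lid off, and set it down gently (not dropped), right side up, on the middle of the bare clay tile, then let go of it. Leave the brick-red lid closed on its box.

Things in the scene. Friction and masses are not known exactly. Their poses are not given: they have to be found in the camera images.
- blue_lid: Blue lid, 120 x 76 mm (own x, y), about 0.1 kg. Origin: centre of its 6 mm plate's underside; z up. Skirts reach 18 mm below. Snapped on, origin 60 mm above the table. Two yellow tabs at x = 0, 28 mm wide, tops 36 mm above the origin, outer faces at y = +-26 mm; each slides inward 8 mm on a spring (2 N at first, 8 N fully in: 36 mm apart), springs back when let go.
- blue_box: White open box under the blue lid, 120 x 76 x 60 mm high, fast on the table. Origin: centre of its underside; axes as the lid's. Hooks on the tabs' feet catch under ledges inside it; with both tabs pressed in 6 mm or more the lid lifts freely straight up and hangs from the pinched tabs; lift 25 mm or more to clear. The red lid's box looks the same.
- bare_tile: Plain sand-coloured clay tile, 160 x 160 x 18 mm, unpainted, fast on the table. Origin: centre of its underside; z up; top 18 mm above. The lid set down on it stands on its skirts, lid origin 18 mm above the tile's top. A like tile nearby is painted with blue and green blots.
- red_lid: Brick-red lid of the same make and size as the blue one, with the same yellow tabs, snapped on another white box; same origin and axes. To be left closed.

How it is judged:
On the way, in this order (a step that is already met when the one before it is completed fails the run):
1. the blue lid is lifted clear of its box, held in the fingers, level within 20 degrees (z of blue_lid in the frame of blue_box above 0.085 m and contact force between the fingers and blue_lid above 0.5 N and angle between blue_lid's own z axis and vertical below 0.35 rad), for 0.1 s.
2. the lid is brought down onto the bare tile while still held (within 15 mm of resting on it) (horizontal distance between blue_lid and bare_tile below 0.04 m and z of blue_lid in the frame of bare_tile below 0.051 m and contact force between the fingers and blue_lid above 0.5 N), for 0.05 s.
At the end, for the whole second after the job is handed in: The blue lid rests released, right side up and flat (within 10 degrees), on the bare tile with its centre within 25 mm of the tile's centre; the red lid is still closed on its box (moved less than 15 mm) (horizontal distance between blue_lid and bare_tile below 0.025 m and z of blue_lid in the frame of bare_tile between 0.03 and 0.042 m and angle between blue_lid's own z axis and vertical below 0.17 rad and linear speed of blue_lid below 0.02 m/s and contact force between the fingers and blue_lid below 0.1 N and distance of red_lid from where it was at the start of the episode below 0.015 m); the robot touches nothing.
It fails at once if the red lid is taken off or shifted by 15 mm or more (distance of red_lid from where it was at the start of the episode above 0.015 m).
It also fails if it takes over 40 s, if anything falls off the work surface, if the arm or the gripper's body presses on something with over 40 N, if the wrist force passes 120 N, or if a joint passes its speed limit or range.

### The arm

A 6-joint arm with a two-finger parallel gripper is mounted at the origin on the work surface. World frame = base frame: x ahead of the robot, y to its left, z up, the work surface at z = 0. Lengths are in m, angles in rad, forces in N, time in s.
With the tool pointing down it reaches from about 0.3 to 0.875 m from the base axis. Payload 6.4 kg.
Tool frame: the origin (TCP) lies midway between the tips of the shut fingers; the grasp point (between the pads) lies 19 mm behind it (ctrl.hold_point_z is the distance from the TCP to the grasp point, in m); z points along the fingers, y is the line along which they close (so a half turn about z gives the same grasp; the last joint's range is limited). The gripper opens to 85 mm and grips with 20 to 120 N. Pads are 22 mm wide; open, the fingers measure 114 mm over their backs; the gripper's body (76 mm by 85 mm) begins 54 mm behind the grasp point. The pads swing forward as they close: fully open they stand 13 mm farther back than shut.
Start: joints at [-1.517, 0.181, 1.607, -0, 1.354, -0.206], TCP at [0.148, -0.556, 0.231] pointing down, gripper open.
Joint ranges: [-2.99, 2.99], [-0.89, 2.07], [0.3, 2.58], [-1.14, 4.28], [0, 2.63], [-3.12, 3.12]. Speed limits (rad/s): [2.57, 2.57, 3.01, 3.14, 3.14, 3.14].

### API

Orientations are given as a unit quaternion [w, x, y, z].
In Python, from bench import ctrl gives the robot as it stands.
- The arm moves only by the tool carry_out, never from a script. Its argument "plan" is text: rows parted by semicolons, each of 6 numbers parted by spaces: the shift along the tool's x, y, z as a fraction of full scale, then the turn, a rotation vector about the tool's x, y, z as a fraction of full scale. A call has exactly 8 rows; each row shifts and turns the commanded pose from where the row before left it, along the tool's axes as they then stand; what a row does not reach is not made up. Full scale, the value 1, is 40 mm for a shift and 0.1 rad for a turn. A row lasts 1/12 s, in which the tool goes at most 41.7 mm and 7.16 degrees, less where a joint would pass 70% of its speed; a pose out of reach is approached as far as the arm can. A call with a number of a shift or a turn outside -1 to 1 is refused whole. A call with a gripper value outside its range is refused whole. "claw" is the gripper's target within -1 to 1 (shut at 1, half-way at 0, fully open at -1), set as the call begins (left out, the last holds). The fingers move at their own pace and stop on an object; the grip force is fixed at half the most. Time passes only in rows, so rows that do not move let the fingers close, or fill a call up. It gives the time, the measured TCP pose, the force, the opening and the grip force at its end, in the units of the state.
- ctrl.get_obs(): the state, without advancing time (a new reading comes with each control period).
- ctrl.camera(name): name is "side" or "top" or "wrist"; returns a dict with "pixels" (480x640x3 uint8, red, green, blue), "mtx" (3x3 intrinsics, pixels), "R" (3x3) and "t" (3): a world point X has camera coordinates R X + t. Camera axes: x right, y down, z forward; pixel columns grow to the right and rows downward; lengths in m; the calibration is good to about 2 mm. A picture is of the moment at which its call begins. There is no depth.
- ctrl.hand_in(): hands the job in; it is judged then, once.
The state is a dict: "time_s": time; "q": joint angles; "dq": joint speeds; "joint_efforts": joint torques, N m; "eef_pos": TCP position; "eef_rot": TCP orientation; "wrist_force": force on the tool from outside, world axes, zero at the start; "torque": the same for the moment, N m; "opening": opening from 0.0 (shut) to 1.0 (fully open); "grasp_force": force on a finger pad.
Only numpy, scipy, OpenCV 4.12 (cv2) and the standard library are available. Lean on these libraries where they do the work, as an engineer would, in place of code of your own. Each camera call takes 0.05 s, during which the arm holds its last target. There are 200 camera calls.

## Working session

There is one attempt and no reset: what is moved stays moved. The work goes in short steps, Python scripts to look and compute and a tool call to move; the robot and the scene stay as the last step left them, time stands still between calls to the robot, and variables do not carry over. Pictures are saved under pics/ and viewed, at most 10 in all, crops included, and the job is handed in when it is done.

Besides the shell and the picture viewer there is one more tool, called after "Request:" as name(argument=value, ...), one argument or row to a line, values as JSON. carry_out: Moves the arm, as the interface text tells. Shift numbers are shares of 40 mm and turn numbers shares of 0.1 rad, none past 1 either way. Its arguments: {"type":"object","properties":{"plan":{"type":"string"},"claw":{"type":"number"}},"required":["plan"]}

```bash
mkdir -p pics
python3 - <<'E'
from bench import ctrl
import cv2,pickle
d={}
for n in("side","top"):
    c=ctrl.camera(n);d[n]=c
    cv2.imwrite(f"pics/{n}0.png",c["pixels"][:,:,::-1])
pickle.dump(d,open("c0.pkl","wb"))
o=ctrl.get_obs();print(o["time_s"],o["eef_pos"],o["eef_rot"],ctrl.hold_point_z)
E
```

```text
0.1 [ 0.1477004  -0.55517962  0.23046621] [-8.10300495e-04  9.91575260e-01  1.29529312e-01  6.55558411e-05] 0.0187
```

View pics/top0.png

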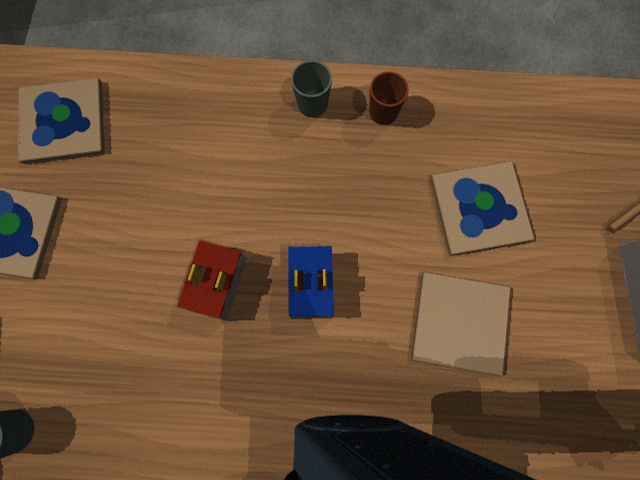

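View pics/side0.png

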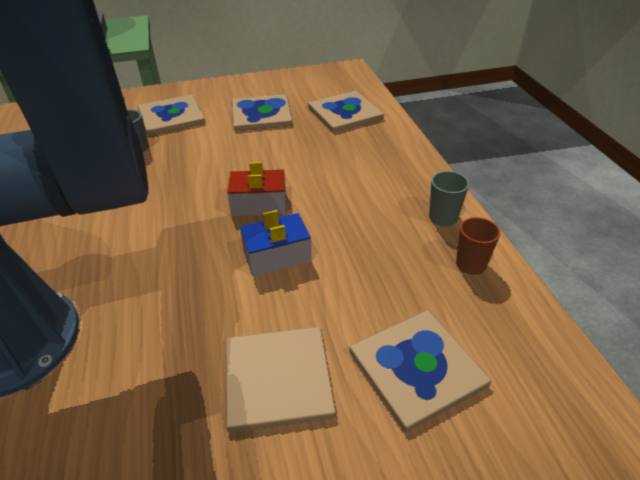

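The top view shows the blue lid with corners near (289,247), (332,246), (334,316), (289,318), and its tabs near (296,280) and (323,280). The bare tile's corners are near (423,272), (512,287), (504,374), (413,360). In the side view, the lid's corners are near (242,230), (301,216), (310,236), (250,251), and the tile's are near (228,335), (320,328), (333,415), (228,424).

```bash
cat > h.py <<'E'
import numpy as np,cv2
def plane(c,uv,z):
    r=np.array([np.linalg.solve(c["mtx"],[u,v,1]) for u,v in uv])@c["R"]
    o=-c["R"].T@c["t"]
    return o+r*((z-o[2])/r[:,2])[:,None]
def P(c): return c["mtx"]@np.c_[c["R"],c["t"]]
def tri(a,ua,b,ub):
    X=cv2.triangulatePoints(P(a),P(b),np.array(ua,float).T,np.array(ub,float).T);return (X[:3]/X[3]).T
def proj(c,X):
    x=(P(c)@np.c_[X,np.ones(len(X))].T).T;return x[:,:2]/x[:,2:]
E
python3 - <<'E'
from h import *
import pickle
np.set_printoptions(precision=4,suppress=True)
d=pickle.load(open("c0.pkl","rb"));t,s=d["top"],d["side"]
for nm,ut,us,z in(("lid",[(289,247),(332,246),(334,316),(289,318)],[(242,230),(301,216),(310,236),(250,251)],.066),
 ("tile",[(423,272),(512,287),(504,374),(413,360)],[(228,335),(320,328),(333,415),(228,424)],.018)):
    A=plane(t,ut,z);B=plane(s,us,z)
    i=[np.argmin(np.linalg.norm(B-a,axis=1)) for a in A]
    X=tri(t,ut,s,[us[k] for k in i])
    print(nm,i);print(A,B[i],X,"\n",A.mean(0),B.mean(0),X.mean(0))
print("tabs top",plane(t,[(296,280),(323,280)],.096))
E
```

```text
lid [np.int64(1), np.int64(2), np.int64(3), np.int64(0)]
[[0.5374 0.1236 0.066 ]
 [0.5437 0.0489 0.066 ]
 [0.4231 0.0387 0.066 ]
 [0.4153 0.1142 0.066 ]] [[0.5399 0.1121 0.066 ]
 [0.543  0.0505 0.066 ]
 [0.4272 0.04   0.066 ]
 [0.4213 0.1017 0.066 ]] [[0.5412 0.1246 0.0551]
 [0.5429 0.0489 0.0676]
 [0.4252 0.0387 0.0671]
 [0.4191 0.1152 0.0541]] 
 [0.4799 0.0814 0.066 ] [0.4829 0.0761 0.066 ] [0.4821 0.0819 0.061 ]
tile [np.int64(1), np.int64(2), np.int64(3), np.int64(0)]
[[ 0.5157 -0.1198  0.018 ]
 [ 0.4978 -0.2814  0.018 ]
 [ 0.3444 -0.2629  0.018 ]
 [ 0.3588 -0.1043  0.018 ]] [[ 0.5155 -0.1258  0.018 ]
 [ 0.494  -0.2817  0.018 ]
 [ 0.3443 -0.2567  0.018 ]
 [ 0.3635 -0.1001  0.018 ]] [[ 0.5168 -0.121   0.0115]
 [ 0.4959 -0.2814  0.0175]
 [ 0.3446 -0.2605  0.0248]
 [ 0.3613 -0.1035  0.0224]] 
 [ 0.4292 -0.1921  0.018 ] [ 0.4293 -0.1911  0.018 ] [ 0.4296 -0.1916  0.0191]
tabs top [[0.476  0.1052 0.096 ]
 [0.4786 0.0606 0.096 ]]
```

Request:
carry_out(
  plan="0 0 0 0 0 0.9;0 0 0 0 0 0.9;0.434 -0.69 0.034 0 0 0;0.434 -0.69 0.034 0 0 0;0.434 -0.69 0.034 0 0 0;0.434 -0.69 0.034 0 0 0;0.434 -0.69 0.034 0 0 0;0.434 -0.69 0.034 0 0 0",
  claw=-1,
)

```text
time_s: 0.77
eef_pos: [0.2387, -0.3806, 0.2226]
eef_rot: [-0.0, 0.999, 0.04, -0.0]
wrist_force: [0.4, -0.3, 0.6]
opening: 0.995
grasp_force: 0.0
```

Request:
carry_out(
  plan="0.434 -0.69 0.034 0 0 0;0.434 -0.69 0.034 0 0 0;0.434 -0.69 0.034 0 0 0;0.434 -0.69 0.034 0 0 0;0.434 -0.69 0.034 0 0 0;0.434 -0.69 0.034 0 0 0;0.434 -0.69 0.034 0 0 0;0.434 -0.69 0.034 0 0 0",
)

```text
time_s: 1.43
eef_pos: [0.3594, -0.1495, 0.2121]
eef_rot: [0.0, 0.999, 0.04, 0.0]
wrist_force: [0.5, 0.6, -0.5]
opening: 1.004
grasp_force: 0.0
```

Request:
carry_out(
  plan="0.434 -0.69 0.034 0 0 0;0.434 -0.69 0.034 0 0 0;0.434 -0.69 0.034 0 0 0;0.434 -0.69 0.034 0 0 0;0.434 -0.69 0.034 0 0 0;0.434 -0.69 0.034 0 0 0;0.434 -0.69 0.034 0 0 0;0.434 -0.69 0.034 0 0 0",
)

```text
time_s: 2.1
eef_pos: [0.4802, 0.0818, 0.201]
eef_rot: [0.0, 0.999, 0.04, -0.0]
wrist_force: [0.5, -0.6, 0.1]
opening: 0.997
grasp_force: 0.0
```

Run:
```python
from bench import ctrl
import cv2,pickle
c=ctrl.camera("wrist");cv2.imwrite("pics/w1.png",c["pixels"][:,:,::-1])
o=ctrl.get_obs();pickle.dump((c,o),open("w1.pkl","wb"))
print(o["time_s"],o["eef_pos"],o["eef_rot"])
```

```text
2.15 [0.48200495 0.08575912 0.20099963] [-1.53502529e-03  9.99165492e-01  4.08095596e-02  7.37178060e-04]
```

View pics/w1.png

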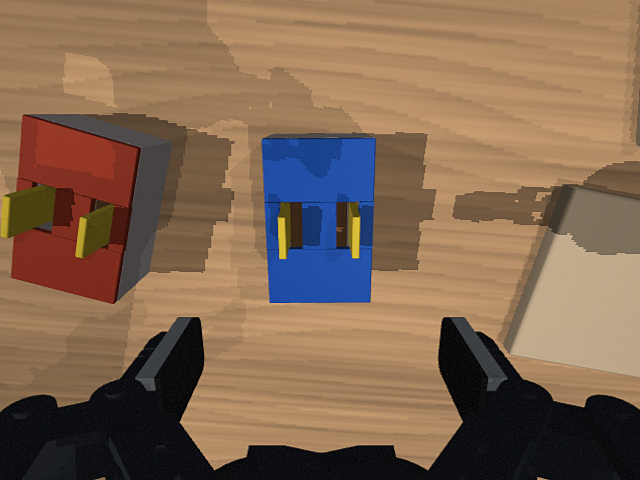

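The wrist view shows lid corners at (262,139), (376,138), (371,303), (270,303). The tab tops' outer edges are at x≈279 (rows 203–258) and x≈360 (rows 204–258).

Run:
```python
from h import *
import pickle
np.set_printoptions(precision=4,suppress=True)
d=pickle.load(open("c0.pkl","rb"));w,o=pickle.load(open("w1.pkl","rb"))
uw=[(262,139),(376,138),(371,303),(270,303)]
A=plane(w,uw,.066);print(A,A.mean(0))
e=[A[0]-A[3],A[1]-A[2],A[0]-A[1],A[3]-A[2]];print([ (np.linalg.norm(v),np.arctan2(v[1],v[0])) for v in e])
print("tri",X:=tri(d["top"],[(289,247),(332,246),(334,316),(289,318)],w,uw),X.mean(0))
T=plane(w,[(279,203),(279,258),(360,204),(360,258)],.096);print("tabs",T,T.mean(0))
print("tabtri",tri(d["top"],[(296,280),(323,280)],w,[(282,230),(357,231)]))
from bench import ctrl;o=ctrl.get_obs();print(o["eef_pos"])
```

```text
[[0.5383 0.1252 0.066 ]
 [0.5449 0.0505 0.066 ]
 [0.4258 0.0399 0.066 ]
 [0.4199 0.115  0.066 ]] [0.4822 0.0826 0.066 ]
[(np.float64(0.11886008187548994), np.float64(0.08565604218926762)), (np.float64(0.1195268090501323), np.float64(0.08927488107972002)), (np.float64(0.07496474531922324), np.float64(1.6585501181359905)), (np.float64(0.0753988436770978), np.float64(1.6497056971132196))]
tri [[0.538  0.1245 0.0637]
 [0.5448 0.0492 0.06  ]
 [0.4235 0.0388 0.0609]
 [0.4159 0.1152 0.058 ]] [0.4805 0.0819 0.0606]
tabs [[0.5031 0.1094 0.096 ]
 [0.4671 0.1077 0.096 ]
 [0.5064 0.0597 0.096 ]
 [0.4713 0.0559 0.096 ]] [0.487  0.0831 0.096 ]
tabtri [[0.4793 0.1074 0.0732]
 [0.4823 0.0593 0.0742]]
[0.482  0.0858 0.201 ]
```

Request:
carry_out(
  plan="0 0.085 0.4 0 0 -0.05;0 0 0.6 0 0 0;0 0 0.6 0 0 0;0 0 0.4 0 0 0;0 0 0.3 0 0 0;0 0 0 0 0 0;0 0 0 0 0 0;0 0 0 0 0 0",
)

```text
time_s: 2.82
eef_pos: [0.4808, 0.0765, 0.1101]
eef_rot: [0.0, 0.999, 0.042, 0.0]
wrist_force: [-0.4, -0.0, -0.2]
opening: 1.006
grasp_force: 0.0
```

Run:
```python
from bench import ctrl
import cv2,pickle
c=ctrl.camera("wrist");cv2.imwrite("pics/w2.png",c["pixels"][:,:,::-1])
o=ctrl.get_obs();pickle.dump((c,o),open("w2.pkl","wb"))
print(o["time_s"],o["eef_pos"],o["eef_rot"])
```

```text
2.8667 [0.48109331 0.07650405 0.1104074 ] [1.09858118e-04 9.99101837e-01 4.23645804e-02 8.66304623e-04]
```

View pics/w2.png

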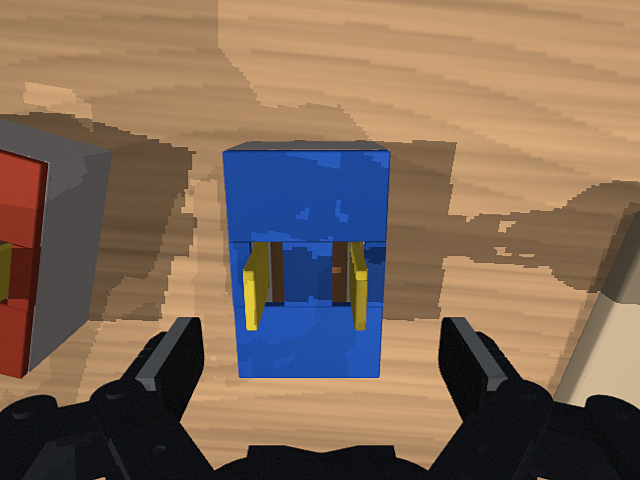

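Here the lid's corners are (223,152), (390,152), (380,377), (239,377). The tab tops' outer edges are at (244,270)–(246,329) and (361,241)–(367,329), left of the fingers' midline at x≈322.

Run:
```python
from h import *
import pickle
np.set_printoptions(precision=4,suppress=True)
w1,_=pickle.load(open("w1.pkl","rb"));w,o=pickle.load(open("w2.pkl","rb"))
uw=[(223,152),(390,152),(380,377),(239,377)]
A=plane(w,uw,.066);print(A,A.mean(0))
print([np.arctan2(v[1],v[0]) for v in (A[0]-A[3],A[1]-A[2])])
X=tri(w1,[(262,139),(376,138),(371,303),(270,303)],w,uw);print(X,X.mean(0))
T=plane(w,[(245,329),(367,329)],.096);print("tabs",T,T.mean(0))
from bench import ctrl;print(ctrl.get_obs()["eef_pos"])
```

```text
[[0.5382 0.1252 0.066 ]
 [0.5444 0.051  0.066 ]
 [0.4273 0.0404 0.066 ]
 [0.4211 0.1153 0.066 ]] [0.4827 0.083  0.066 ]
[np.float64(0.08378091420015905), np.float64(0.09001097634958329)]
[[0.5383 0.1251 0.0662]
 [0.5445 0.0505 0.0641]
 [0.4226 0.0388 0.0593]
 [0.418  0.1157 0.062 ]] [0.4808 0.0825 0.0629]
tabs [[0.4677 0.1081 0.096 ]
 [0.472  0.056  0.096 ]] [0.4698 0.0821 0.096 ]
[0.4811 0.0765 0.1104]
```

Request:
carry_out(
  plan="0.03 -0.15 0 0 0 0;0 0 0.25 0 0 0;0 0 0.25 0 0 0;0 0 0.25 0 0 0;0 0 0.2 0 0 0;0 0 0 0 0 0;0 0 0 0 0 0;0 0 0 0 0 0",
)

```text
time_s: 3.53
eef_pos: [0.481, 0.0826, 0.0713]
eef_rot: [-0.0, 0.999, 0.042, -0.0]
wrist_force: [0.6, -0.1, -0.5]
opening: 0.999
grasp_force: 0.0
```

Request:
carry_out(
  plan="0 0 0 0 0 0;0 0 0 0 0 0;0 0 0 0 0 0;0 0 0 0 0 0;0 0 0 0 0 0;0 0 0 0 0 0;0 0 0 0 0 0;0 0 0 0 0 0",
  claw=1,
)

```text
time_s: 4.2
eef_pos: [0.4818, 0.0829, 0.0734]
eef_rot: [-0.0, 0.999, 0.043, 0.001]
wrist_force: [-6.2, 1.0, 16.9]
opening: 0.38
grasp_force: 59.9
```

Request:
carry_out(
  plan="0 0 -0.1 0 0 0;0 0 -0.2 0 0 0;0 0 -0.3 0 0 0;0 0 -0.3 0 0 0;0 0 -0.3 0 0 0;0 0 -0.3 0 0 0;0 0 -0.2 0 0 0;0 0 0 0 0 0",
)

```text
time_s: 4.87
eef_pos: [0.4823, 0.0826, 0.1414]
eef_rot: [0.0, 0.999, 0.042, 0.002]
wrist_force: [0.9, 0.1, -1.3]
opening: 0.373
grasp_force: 60.9
```

Run:
```python
from bench import ctrl
import cv2,pickle
import numpy as np
c=ctrl.camera("side");w=ctrl.camera("wrist")
a=cv2.resize(c["pixels"][100:330,130:400],(480,409));b=cv2.resize(w["pixels"],(320,240))
m=np.zeros((409,800,3),np.uint8);m[:,:480]=a;m[:240,480:]=b
cv2.imwrite("pics/s3.png",m[:,:,::-1])
pickle.dump((c,w),open("c3.pkl","wb"))
o=ctrl.get_obs();print(o["time_s"],o["eef_pos"],o["wrist_force"],o["opening"])
```

```text
4.9667 [0.48100952 0.08265063 0.13942108] [-0.48070504  0.00701273 -0.68297788] 0.37574620099064704
```

View pics/s3.png

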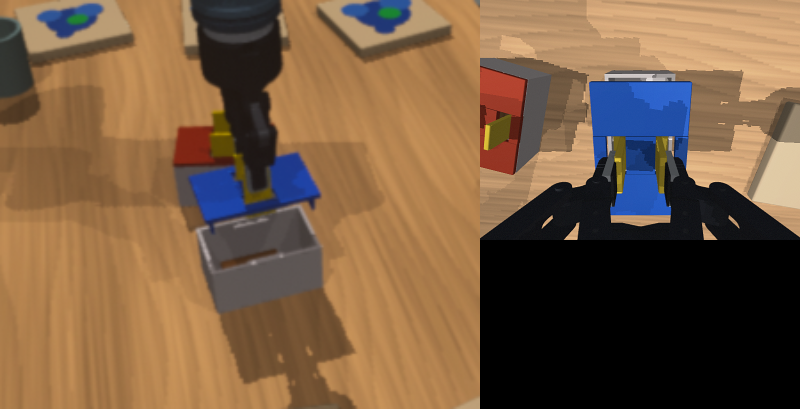

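The lid is held, level, and clear of its box, and the red lid hasn't moved. Next I'll carry it over to the tile.

Request:
carry_out(
  plan="-0.08 0.28 0 0 0 0;-0.157 0.56 0 0 0 0;-0.157 0.56 0 0 0 0;-0.157 0.56 0 0 0 0;-0.157 0.56 0 0 0 0;-0.157 0.56 0 0 0 0;-0.157 0.56 0 0 0 0;-0.157 0.56 0 0 0 0",
)

```text
time_s: 5.63
eef_pos: [0.4469, -0.0901, 0.1384]
eef_rot: [-0.0, 0.999, 0.042, -0.001]
wrist_force: [-0.1, -0.6, -0.5]
opening: 0.381
grasp_force: 60.9
```

Request:
carry_out(
  plan="-0.157 0.56 0 0 0 0;-0.157 0.56 0 0 0 0;-0.157 0.56 0 0 0 0;-0.157 0.56 0 0 0 0;-0.08 0.28 0.3 0 0 0;0 0 0.5 0 0 0;0 0 0.3 0 0 0;0 0 0 0 0 0",
)

```text
time_s: 6.3
eef_pos: [0.4256, -0.1906, 0.092]
eef_rot: [-0.002, 0.999, 0.042, -0.003]
wrist_force: [-0.7, 0.4, -1.2]
opening: 0.382
grasp_force: 60.9
```

Run:
```python
from bench import ctrl
import cv2,pickle
import numpy as np
c=ctrl.camera("side");w=ctrl.camera("top")
m=np.zeros((480,800,3),np.uint8);m[:,:400]=cv2.resize(c["pixels"][260:460,180:360],(400,480));m[:,400:]=cv2.resize(w["pixels"][230:410,390:540],(400,480))
cv2.imwrite("pics/s4.png",m[:,:,::-1]);pickle.dump((c,w),open("c4.pkl","wb"))
o=ctrl.get_obs();print(o["time_s"],o["eef_pos"],o["eef_rot"],o["wrist_force"],o["opening"])
```

```text
6.4 [ 0.42759183 -0.19138192  0.09459752] [-7.72841080e-04  9.99107439e-01  4.22233918e-02 -9.55122658e-04] [ 0.58602523 -0.31452882 -0.2690137 ] 0.3803779143403278
```

View pics/s4.png

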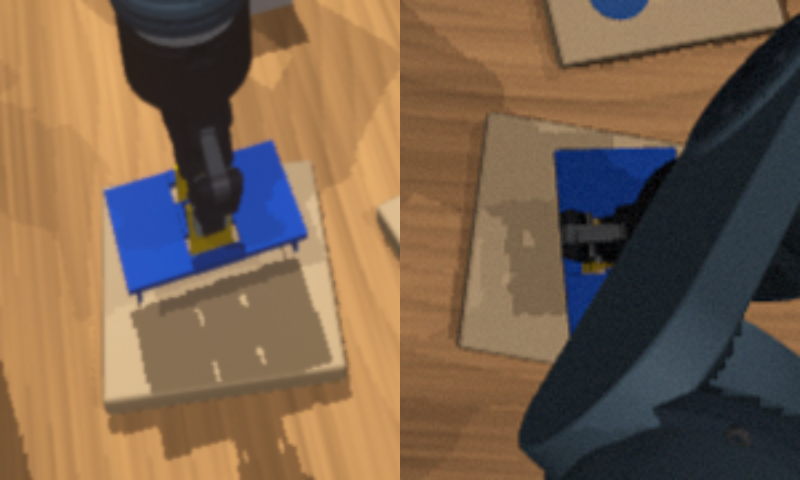

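The lid is level over the middle of the tile. Now I'll lower it gently.

Request:
carry_out(
  plan="0.03 0 0.15 0 0 0;0 0 0.2 0 0 0;0 0 0.2 0 0 0;0 0 0.2 0 0 0;0 0 0.15 0 0 0;0 0 0.05 0 0 0;0 0 0 0 0 0;0 0 0 0 0 0",
)

```text
time_s: 7.07
eef_pos: [0.4297, -0.1914, 0.0572]
eef_rot: [-0.0, 0.999, 0.042, -0.0]
wrist_force: [0.7, -0.6, -1.1]
opening: 0.383
grasp_force: 61.0
```

Request:
carry_out(
  plan="0 0 0.02 0 0 0;0 0 0.02 0 0 0;0 0 0.02 0 0 0;0 0 0.02 0 0 0;0 0 0.02 0 0 0;0 0 0 0 0 0;0 0 0 0 0 0;0 0 0 0 0 0",
)

```text
time_s: 7.73
eef_pos: [0.4297, -0.1915, 0.0534]
eef_rot: [0.0, 0.999, 0.042, 0.0]
wrist_force: [0.7, -0.5, -0.5]
opening: 0.377
grasp_force: 61.0
```

Request:
carry_out(
  plan="0 0 0.02 0 0 0;0 0 0.02 0 0 0;0 0 0.02 0 0 0;0 0 0.015 0 0 0;0 0 0 0 0 0;0 0 0 0 0 0;0 0 0 0 0 0;0 0 0 0 0 0",
)

```text
time_s: 8.4
eef_pos: [0.4298, -0.1914, 0.0504]
eef_rot: [0.0, 0.999, 0.042, -0.0]
wrist_force: [0.8, -0.3, -0.8]
opening: 0.374
grasp_force: 61.0
```

Request:
carry_out(
  plan="0 0 0.02 0 0 0;0 0 0.015 0 0 0;0 0 0.015 0 0 0;0 0 0 0 0 0;0 0 0 0 0 0;0 0 0 0 0 0;0 0 0 0 0 0;0 0 0 0 0 0",
)

```text
time_s: 9.07
eef_pos: [0.4299, -0.1916, 0.0495]
eef_rot: [0.0, 0.999, 0.042, -0.0]
wrist_force: [-4.3, 2.4, 12.2]
opening: 0.381
grasp_force: 64.0
```

The lid touched down with 12 N of force. Next is to let go.

Request:
carry_out(
  plan="0 0 0 0 0 0;0 0 0 0 0 0;0 0 0 0 0 0;0 0 0 0 0 0;0 0 0 0 0 0;0 0 0 0 0 0;0 0 0 0 0 0;0 0 0 0 0 0",
  claw=-1,
)

```text
time_s: 9.73
eef_pos: [0.4297, -0.1914, 0.0483]
eef_rot: [-0.0, 0.999, 0.042, -0.0]
wrist_force: [-0.1, 0.5, -1.0]
opening: 0.997
grasp_force: 0.0
```

Request:
carry_out(
  plan="0 0 -0.2 0 0 0;0 0 -0.4 0 0 0;0 0 -0.5 0 0 0;0 0 -0.6 0 0 0;0 0 -0.6 0 0 0;0 0 -0.4 0 0 0;0 0 -0.2 0 0 0;0 0 0 0 0 0",
)

```text
time_s: 10.4
eef_pos: [0.4309, -0.1923, 0.1667]
eef_rot: [0.001, 0.999, 0.042, 0.002]
wrist_force: [-0.5, 0.5, -0.0]
opening: 1.002
grasp_force: 0.0
```

Run:
```python
from bench import ctrl
import cv2,pickle
import numpy as np
c=ctrl.camera("side");w=ctrl.camera("wrist")
m=np.zeros((480,800,3),np.uint8);m[:,:400]=cv2.resize(c["pixels"][130:440,160:420],(400,480));m[:300,400:]=cv2.resize(w["pixels"],(400,300))
cv2.imwrite("pics/s5.png",m[:,:,::-1])
pickle.dump((c,w),open("c5.pkl","wb"))
o=ctrl.get_obs();print(o["time_s"],o["eef_pos"],o["wrist_force"],o["opening"],o["grasp_force"])
```

```text
10.5 [ 0.42947732 -0.19122725  0.16398814] [-0.57521439 -0.23847279 -0.03887117] 1.0021385833342666 0.0
```

View pics/s5.png

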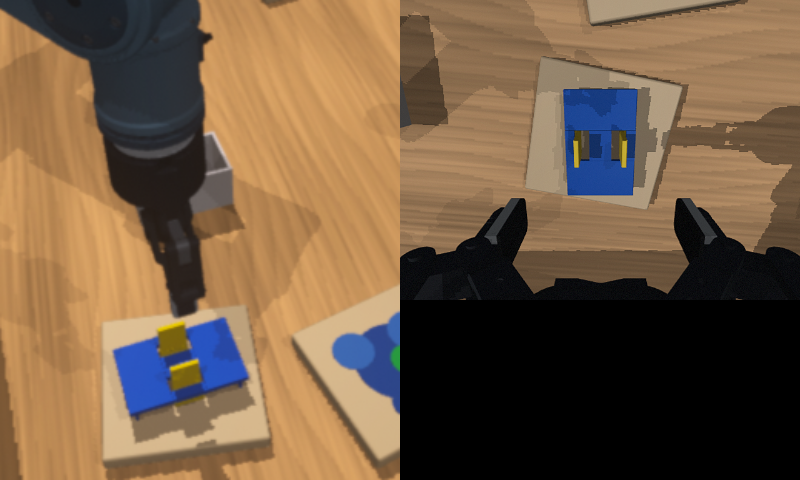

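The lid stands flat and released on the middle of the bare tile: both centres are near crop x≈600, and the gripper is clear.

```bash
python3 -c "
from bench import ctrl
print(ctrl.hand_in())"
```

```text
the job is handed in; nothing more can be done
None
```

I lifted the blue lid off its box, set it down flat on the middle of the bare tile and let go, never touched the red lid, and handed the job in at about 10.5 s; the hand-in returned no verdict.

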